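Load the roller steriliser and set its dial to the mark

TASK

Lay the rose quartz facial roller flat in the tray of the open beauty-tool steriliser, setting it down on the tray floor rather than dropping it, and shut the lid. Then push the dial knob in to free its safety stop and turn it clockwise until its white pointer line points at the middle of the green index mark, and let it spring back out. Leave the serum bottle, the toothbrush holder and the hand mirror where they are.

Things in the scene. Friction and masses are not known exactly. Their poses are not given: they have to be found in the camera images.
- unit: beauty-tool steriliser, cream box fixed to the counter, 231 mm long (x), 140 wide (y). Origin: at counter level under its tray's centre; x runs from the control panel (at -x, facing roughly to the robot's right) over the tray to the lid hinge, z up. Tray inside 150 (x) by 130 (y) mm, floor 20 and rim 60 mm above the counter, walls 5 mm. The lid stands up from the +x side
- tray_floor (a point): centre of the tray's inner floor, at x 0, y 0, z 20 mm of the unit; axes as the unit's
- lid (a joint): hinge of the smoked clear lid (161 x 140 x 7 mm, 0.2 kg, aluminium strip on its free edge), rad: 0 shut, 1.3 to 1.55 as found (nearly upright), stop 1.75. The hinge line lies along the unit's y at x 83, z 61 mm (lid's underside); the lid swings up from -x. Stiff (0.3 N m): it stays where it is left; shut it by pushing its outer face down
- lid_edge (a point): middle of the lid's free edge, 161 mm from the hinge line
- knob_turn (a joint): dial knob's angle, rad, growing clockwise seen facing the panel. 0: OFF (white dot), pointer 0.75 rad to the left of straight up the slope; 0.75: pointer straight up the slope; end stop 2.2. Found at 0 to 0.15. A hidden safety stop blocks it at about 0.3 unless pushed in by 3.5 mm or more; from 0.65 on it turns without pushing. Friction 0.04 N m: stays where left
- knob_push (a joint): how far the knob is pushed in along its axis towards the panel, m: 0 out, 0.006 fully in. A spring pushes it out: 3.6 N at first, 7.2 N fully in
- knob_grip (a point): on the knob's axis, 30 mm out from the panel: where to grip. The knob: aluminium skirt disc 46 mm across, face 14 mm above the panel, carrying a black grip bar 44 mm long, 14 wide, from 14 to 42 mm above the panel (knob out). x axis along the bar to its white pointer end, z out of the panel along the knob's axis
- index_mark (a joint): angle of the green index mark on the panel, rad, same zero and sense as knob_turn: the knob is set when knob_turn equals it. Found between 0.85 and 1.5; it is not to be moved and cannot be touched
- pointer (a point): point on the knob's pointer line, 31.5 mm from the axis, just above the panel when the knob is out; x axis along the pointer, outward
- green_mark (a point): middle of the green index mark (10 mm radially, 8.5 mm wide), 31.5 mm from the knob's axis on the panel; x axis outward from the knob's axis
- roller: rose quartz facial roller, about 0.12 kg, 132 mm long, lying along its x axis. Origin: at counter level under the handle's middle; z up. Pink handle 16 mm across, x -35 to 30 mm, axis 11 mm up. Big pink roller (22 mm across, 42 long, crosswise) at x 55 mm in a steel frame 53 mm wide; small one (18 mm across, 24 long) at x -57 mm
- serum_bottle: bystander: closed frosted glass bottle, 33 mm across, 74 high; origin under its centre
- toothbrush_holder: bystander: white ceramic cup, 72 mm across, 100 high, with two toothbrushes reaching 191 mm; origin under its centre
- vanity_mirror: bystander: brushed aluminium hand mirror lying flat, 10 mm thick; glass end (100 mm across) centred at x 60 mm, handle to x -100 mm
- panel_mid (a point): where the knob's axis meets the grey sloping panel in front of the tray: x -121.5, y 0, z 50.7 mm of the unit. Panel 72 mm long up the slope, 140 wide, lower edge 30 mm, upper edge 71 mm high. This point's x axis runs up the slope, z out of the panel along the knob's axis: 35 degrees from vertical, leaning to the unit's -x
There are look-alikes about, which are no part of the job. What is shaped like the roller but brown is not meant.

How it is judged (in metres and radians):
On the way, in this order (a step that is already met when the one before it is completed fails the run):
1. the roller is set down on the tray floor (its underside less than 10 mm above it) while still held by the fingers (x of roller in the frame of tray_floor between -0.06 and 0.06 m and y of roller in the frame of tray_floor between -0.05 and 0.05 m and z of roller in the frame of tray_floor below 0.01 m and contact force between the fingers and roller above 0.5 N), for 0.05 s.
2. the roller lies released in the tray and the lid is shut (within 0.05 rad), the knob not yet past its stop (x of roller in the frame of tray_floor between -0.06 and 0.06 m and y of roller in the frame of tray_floor between -0.05 and 0.05 m and contact force between the fingers and roller below 0.1 N and value of joint lid below 0.05 rad and value of joint knob_turn below 0.4 rad), for 0.2 s.
3. the knob is pushed in by more than 3.5 mm before its stop (value of joint knob_push above 0.0035 m and value of joint knob_turn below 0.45 rad and value of joint lid below 0.05 rad), for 0.02 s.
4. the knob is turned past the safety stop (value of joint knob_turn above 0.62 rad and value of joint lid below 0.05 rad), for 0.02 s.
At the end, for the whole second after the job is handed in: Pointer within 0.13 rad (7.5 deg) of the green mark's middle, knob sprung out (within 1.5 mm), lid shut (within 0.05 rad), roller at rest in the tray: origin within 60 mm along, 50 mm across of the tray's centre and less than 10 mm above its floor (angle between the x axis of pointer and the x axis of green_mark, either way round below 0.13 rad and value of joint knob_push below 0.0015 m and value of joint lid below 0.05 rad and x of roller in the frame of tray_floor between -0.06 and 0.06 m and y of roller in the frame of tray_floor between -0.05 and 0.05 m and z of roller in the frame of tray_floor below 0.01 m and linear speed of roller below 0.02 m/s); the robot touches nothing.
It fails at once if the knob is turned past its stop while the lid is open (value of joint knob_turn above 0.45 rad and value of joint lid above 0.1 rad).
It fails at once if the serum bottle is moved by more than 20 mm or tipped (distance of serum_bottle from where it was at the start of the episode above 0.02 m or angle between serum_bottle's own z axis and vertical above 0.25 rad).
It fails at once if the toothbrush holder is moved by more than 20 mm or tipped (distance of toothbrush_holder from where it was at the start of the episode above 0.02 m or angle between toothbrush_holder's own z axis and vertical above 0.25 rad).
It fails at once if the hand mirror is moved by more than 20 mm or tipped (distance of vanity_mirror from where it was at the start of the episode above 0.02 m or angle between vanity_mirror's own z axis and vertical above 0.25 rad).
It also fails if it takes over 64 s, if anything falls off the work surface, if the arm or the gripper's body presses on something with over 40 N, if the wrist force passes 120 N, or if a joint passes its speed limit or range.

ROBOT

A 6-joint arm with a two-finger parallel gripper is mounted at the origin on the work surface. World frame = base frame: x ahead of the robot, y to its left, z up, the work surface at z = 0. Lengths are in mm, angles in rad, forces in N, time in s.
With the tool pointing down it reaches from about 350 to 875 mm from the base axis. Payload 4.2 kg.
Tool frame: the origin (TCP) lies on the mounting face of the last link; the fingertips stand 173 mm ahead of it and the grasp point (between the pads) lies 155 mm ahead of it; z points along the fingers, y is the direction in which the jaws open and shut (so a half turn about z gives the same grasp; the last joint's range is limited). The gripper opens to 85 mm and grips with 20 to 120 N. Pads are 22 mm wide; open, the fingers measure 114 mm over their backs; the gripper's body (76 mm by 85 mm) begins 54 mm behind the grasp point. The pads swing forward as they close: fully open they stand 13 mm farther back than shut.
Start: joints at [1.556, 0.385, 0.008, 0, -1.194, -0.259], TCP at [168.963, 601.707, 404.712] pointing down, gripper open.
Joint ranges: [-3.14, 3.14], [-1.21, 2.06], [-1.07, 1.41], [-3.16, 2.05], [-2.99, -0.16], [-3.1, 3.1]. Speed limits (rad/s): [2.79, 2.79, 3.14, 3.14, 3.14, 3.14].

INTERFACE

Orientations are given as a unit quaternion [x, y, z, w].
In Python, from bench import arm gives the robot as it stands. The module is installed in compiled form; this text tells all that it offers.
- The arm moves only by the tool play_rows, never from a script. Its argument "moves" is a list of rows, each a list of 3 entries, a list of its own where there are three numbers: the shift along the world's x, y, z in units of 30 cm (1.0 is 30 cm), then the turn about the world's z in units of 30 degrees (1.0 is 30 degrees), then the gripper's target within -1 to 1 (shut at 1, half-way at 0, fully open at -1). In form: [[[x, y, z], turn, jaw], ...]. A call has 1 to 12 rows; each row is the pose to reach, as a shift and turn from the pose measured when the call began; what a row does not reach only later rows make up. A row lasts 1/8 s, in which the tool goes at most 62.5 mm and 10.7 degrees, less where a joint would pass 70% of its speed; a pose out of reach is approached as far as the arm can. A call with a number of a shift or a turn outside -1 to 1 is refused whole. A call with a gripper value outside its range is refused whole. The fingers move at their own pace and stop on an object; the grip force is fixed at half the most. Time passes only in rows, so rows that repeat a pose let the fingers close. It gives the time, the measured TCP pose, the force and the opening at its end, in the units of the state.
- arm.read_state(): the state, without advancing time (a new reading comes with each control period).
- arm.get_image(name): name is "side" or "top"; returns a dict with "pixels" (480x640x3 uint8, red, green, blue), "vfov" (degrees; the focal length in pixels is half the picture's height over the tangent of half this angle, whatever the lens; pixels are square), "cx", "cy" (the principal point, pixels), "xyz" and "rotation" of the camera in the world. Camera axes: x right, y up, looking along -z (the intrinsics and any distortion apply to the point x, -y, -z); pixel columns grow to the right and rows downward; lengths in mm; the calibration is good to about 2 mm. A picture is of the moment at which its call begins. There is no depth.
- arm.job_done(): hands the job in, once; it reports no verdict.
Trained networks look in a picture, given as the dict that the camera call returned (one of the last four; its "shot" number tells which), for a name from the list of things; names that differ only in an ending like _2 or _b are one class to them, and where a whole thing is asked for, a point or a joint stands for the part that bears it (a point fixed in the world has none). Each returns a list of dicts, best first, with "conf" (0 to 1); they miss things now and then, are a little off and sometimes report something else, mostly with a low value. They report only what shows in the picture. A call takes as long as a camera call. They do not tell look-alikes from the thing itself.
- arm.look_for(name, picture): "centre" ([x, y, z] in mm, in world coordinates, good to about 4 mm: the middle of the surface that is visible of it).
The state is a dict: "clock": time; "joints": joint angles; "joint_vel": joint speeds; "joint_efforts": joint torques, N m; "position": TCP position; "ee_rot": TCP orientation; "contact_force": force on the tool from outside, world axes, zero at the start; "wrist_torque": the same for the moment, N m; "gripper_width": finger opening in mm.
Only numpy, scipy, OpenCV 4.12 (cv2) and the standard library are available. Lean on these libraries where they do the work, as an engineer would, in place of code of your own. Each camera call takes 0.05 s, during which the arm holds its last target.

## Working session

There is one attempt and no reset: what is moved stays moved. The work goes in short steps, Python scripts to look and compute and a tool call to move; the robot and the scene stay as the last step left them, time stands still between calls to the robot, and variables do not carry over. Pictures are saved under pics/ and viewed, and the job is handed in when it is done.

Besides the shell and the picture viewer there is one more tool, called after "Request:" as name(argument=value, ...) on one line, values as JSON. play_rows: Moves the arm, as the interface text tells. Shifts and turns lie within -1 to 1; 1 stands for 30 cm of shift or 30 degrees of turn. Its arguments: {"type":"object","properties":{"moves":{"type":"array"}},"required":["moves"]}

```bash
mkdir -p pics
cat > h.py <<'E'
import numpy as np, cv2
from bench import arm
def save(im,name): cv2.imwrite('pics/'+name,cv2.cvtColor(im['pixels'],cv2.COLOR_RGB2BGR))
def K(im):
    f=240/np.tan(np.radians(im['vfov'])/2); return f,im['cx'],im['cy']
def proj(im,p):
    R=np.array(im['rotation']).reshape(3,3) if np.size(im['rotation'])==9 else None
    if R is None:
        from scipy.spatial.transform import Rotation as Ro
        R=Ro.from_quat(im['rotation']).as_matrix()
    c=(np.atleast_2d(p)-np.array(im['xyz']))@R
    f,cx,cy=K(im); return np.c_[cx+f*c[:,0]/-c[:,2], cy-f*c[:,1]/-c[:,2]]
def ray(im,u,v):
    from scipy.spatial.transform import Rotation as Ro
    R=np.array(im['rotation']).reshape(3,3) if np.size(im['rotation'])==9 else Ro.from_quat(im['rotation']).as_matrix()
    f,cx,cy=K(im); d=R@np.array([(u-cx)/f,-(v-cy)/f,-1]); return np.array(im['xyz']),d
def atz(im,u,v,z):
    o,d=ray(im,u,v); return o+d*(z-o[2])/d[2]
E
python3 - <<'E'
from h import *
a=arm.get_image('top');b=arm.get_image('side')
save(a,'t0.png');save(b,'s0.png')
for im in(a,b):
    print({k:v for k,v in im.items() if k!='pixels'})
for n in ['unit','lid_edge','lid','knob_grip','pointer','green_mark','roller','serum_bottle','toothbrush_holder','vanity_mirror','panel_mid','tray_floor']:
    for nm,im in(('t',a),('s',b)):
        try:print(n,nm,[(np.round(d['centre']).tolist(),round(d['conf'],2)) for d in arm.look_for(n,im)])
        except Exception as e:print(n,nm,e)
print(arm.read_state())
E
```

```text
{'vfov': 49.82644652679081, 'cx': 319.55208574498937, 'cy': 241.45284294847266, 'xyz': array([ 360.09163771,  -69.09793889, 1461.01358391]), 'rotation': array([-0.05607105,  0.04169655,  0.70718922, -0.70356296]), 'shot': 1}
{'vfov': 44.774876612370704, 'cx': 318.10688062318087, 'cy': 248.02604971621048, 'xyz': array([ 240.14279295, -834.88886504, 1061.22546293]), 'rotation': array([ 0.34804327, -0.06868604, -0.18767256,  0.91592965]), 'shot': 2}
unit t [([547.0, 59.0, 46.0], 0.85)]
unit s [([544.0, 45.0, 40.0], 0.96)]
lid_edge t [([460.0, 102.0, 163.0], 0.82)]
lid_edge s [([447.0, 56.0, 176.0], 0.69), ([471.0, 372.0, 75.0], 0.63)]
lid t [([463.0, 103.0, 169.0], 0.82)]
lid s [([449.0, 56.0, 172.0], 0.86)]
knob_grip t [([474.0, 388.0, 70.0], 0.64), ([635.0, 18.0, 73.0], 0.62), ([546.0, 63.0, 50.0], 0.48), ([634.0, 20.0, 72.0], 0.47)]
knob_grip s [([636.0, 8.0, 72.0], 0.52)]
pointer t [([640.0, 15.0, 79.0], 0.81)]
pointer s [([640.0, 13.0, 74.0], 0.5)]
green_mark t [([617.0, 31.0, 61.0], 0.51)]
green_mark s [([616.0, 10.0, 52.0], 0.47)]
roller t [([516.0, -404.0, 16.0], 0.96), ([699.0,
[... 810 characters left out ...]
ts': array([ 1.55558500e+00,  3.84707308e-01,  7.86713563e-03,  6.05215938e-06,
       -1.19403087e+00, -2.58618881e-01]), 'joint_vel': array([-1.18189522e-03, -9.99049468e-04,  1.73643635e-04, -7.38909021e-05,
       -1.05248723e-03, -8.39076619e-04]), 'joint_efforts': array([ 9.35375319e-04, -3.92098117e+01,  1.88616800e+01,  4.19076294e+00,
       -3.79083876e-04,  3.94425228e-06]), 'position': array([168.97245266, 601.6937481 , 404.69567088]), 'ee_rot': array([ 9.90641911e-01, -1.36486637e-01,  7.32805292e-06,  3.67374860e-05]), 'contact_force': array([0.06762668, 0.78379413, 0.68192325]), 'wrist_torque': array([-0.02671296,  0.03607459,  0.00106198]), 'gripper_width': 85.61933030642491}
```

View pics/t0.png

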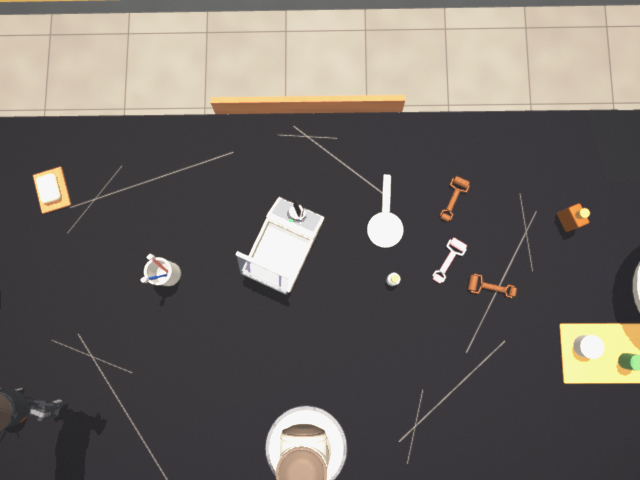

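View pics/s0.png

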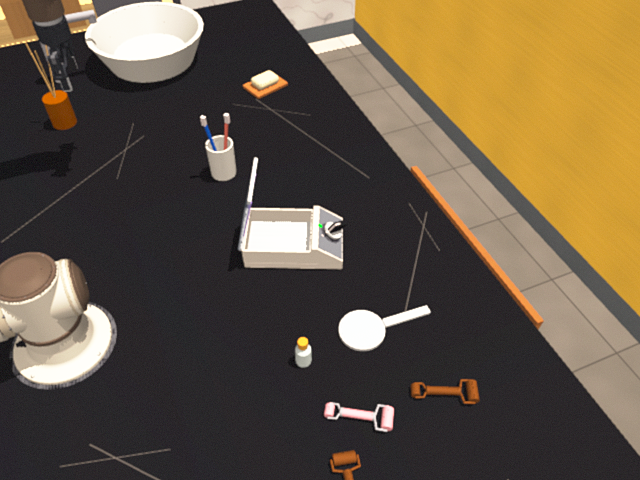

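Run:
```python
from h import *
t=cv2.imread('pics/t0.png');s=cv2.imread('pics/s0.png')
def crop(i,x,y,w,h,k):return cv2.resize(i[y:y+h,x:x+w],None,fx=k,fy=k,interpolation=cv2.INTER_CUBIC)
cv2.imwrite('pics/c1.png',np.hstack([crop(t,425,165,100,140,4),crop(s,320,380,100,140-40,4)[:400,:400] if 0 else cv2.resize(s[370:480,310:400],(400,560))]))
cv2.imwrite('pics/c2.png',np.hstack([crop(t,230,190,100,110,4),cv2.resize(s[150:280,235:350],(400,440))]))
```

```text
(no output)
```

View pics/c1.png

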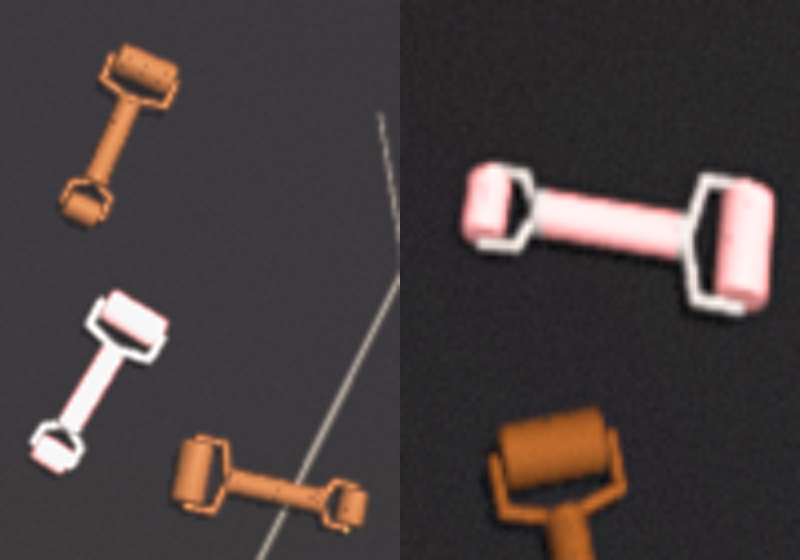

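View pics/c2.png

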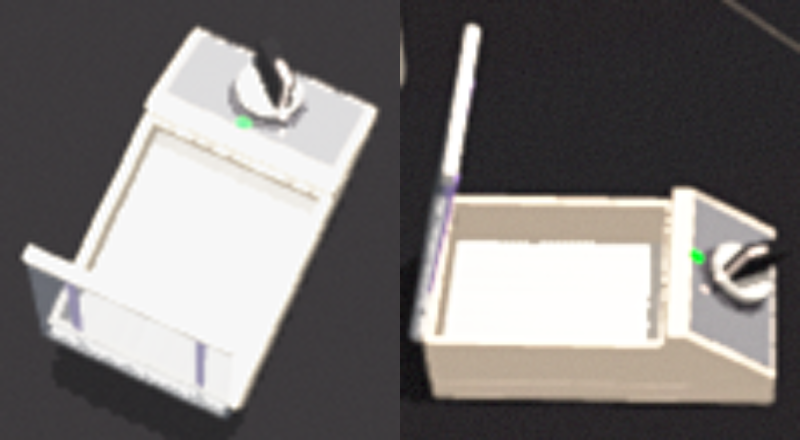

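```bash
cat > fit.py <<'E'
from h import *
from scipy.optimize import least_squares
import pickle
a=arm.get_image('top');b=arm.get_image('side');pickle.dump((a,b),open('im.pkl','wb'))
T=lambda x,y:(230+x/4,190+y/4)
S=lambda x,y:(235+(x-400)*115/400,150+y*130/440)
obs=[(a,(-151,-70,30),T(197,28)),(a,(-151,70,30),T(378,107)),(a,(-92,-70,71),T(148,105)),
(b,(-151,70,0),S(775,402)),(b,(80,70,0),S(435,397)),(b,(-151,70,30),S(775,370)),(b,(-151,-70,30),S(775,232)),
(b,(80,70,60),S(427,345)),(b,(-92,-70,71),S(683,188))]
def U(p,q):
    c,s=np.cos(p[2]),np.sin(p[2]);x,y,z=np.array(q,float).T
    return np.c_[p[0]+c*x-s*y,p[1]+s*x+c*y,z]
def f(p): return np.concatenate([(proj(i,U(p,[q]))[0]-np.array(o)) for i,q,o in obs])
r=least_squares(f,[550,60,2.71],x_scale=[10,10,.1],loss='soft_l1')
print(r.x);print(np.round(f(r.x).reshape(-1,2),1))
p=r.x;np.save('unit.npy',p)
# draw model for check
for im,n in((a,'t1'),(b,'s1')):
    I=cv2.cvtColor(im['pixels'],cv2.COLOR_RGB2BGR);k=4
    x0,y0=(225,180) if n=='t1' else (230,150)
    C=cv2.resize(I[y0:y0+130,x0:x0+130],None,fx=5,fy=5,interpolation=cv2.INTER_CUBIC)
    def L(pts,col):
        q=(proj(im,U(p,pts))-[x0,y0]+.5)*5
        cv2.polylines(C,[np.int32(q)],False,col,1)
    L([(-151,-70,0),(-151,70,0),(80,70,0)],(0,0,255));L([(-151,-70,30),(-151,70,30),(-92,70,71),(-92,-70,71),(-151,-70,30)],(0,0,255))
    L([(-75,-65,20),(-75,65,20),(75,65,20),(75,-65,20),(-75,-65,20)],(255,0,0));L([(-80,-70,60),(80,-70,60),(80,70,60),(-80,70,60)],(0,160,0))
    for th,c in((1.3,(255,255,0)),(1.55,(0,255,255))):
        ex,ez=83-161*np.cos(th),61+161*np.sin(th);L([(83,-70,61),(ex,-70,ez),(ex,70,ez),(83,70,61)],c)
    # knob angle ticks
    e=np.array([np.cos(np.radians(35)),0,np.sin(np.radians(35))]);y=np.array([0,1,0]);pm=np.array([-121.5,0,50.7])
    for th in(0,.75,.85,1.0,1.25,1.5):
        d=np.cos(th-.75)*e-np.sin(th-.75)*y
        L([pm+26.5*d,pm+36.5*d],(255,0,255))
    cv2.imwrite('pics/'+n+'.png',C)
E
python3 fit.py
```

```text
[520.90687799  73.78354308   2.72608745]
[[-1.2  0.1]
 [-1.2 -0.4]
 [ 0.8 -3.2]
 [-0.2  0.3]
 [-0.3  1.1]
 [ 0.1  1.6]
 [-0.8 -0.8]
 [-0.6 -0.2]
 [ 1.8  0.2]]
```

View pics/t1.png

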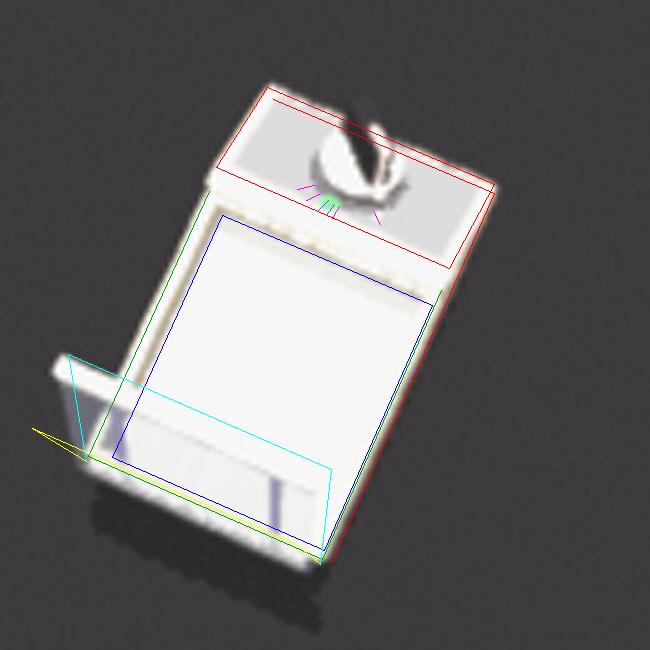

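View pics/s1.png

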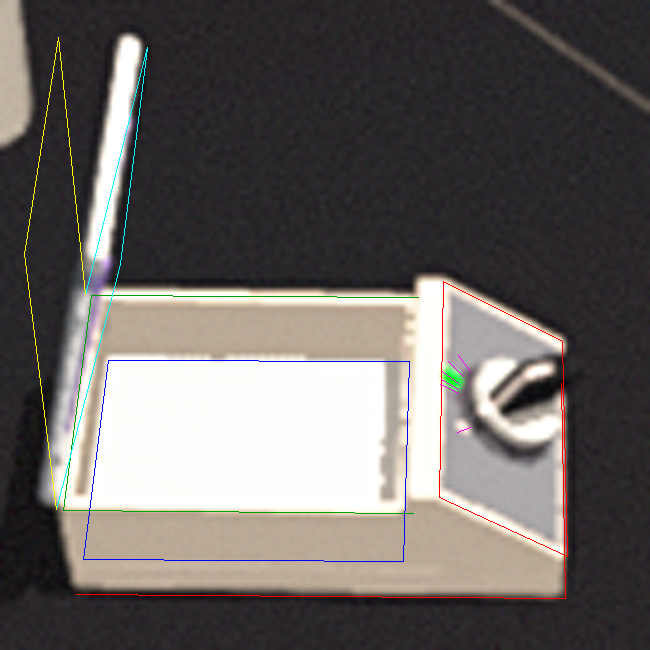

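```bash
sed -i 's/^a=arm.*/a,b=pickle.load(open("im.pkl","rb"))/; s/^(b,(80,70,60).*/(b,(80,70,60),S(427,345))]\nTT=lambda x,y:(225+x\/5-.5,180+y\/5-.5)\nSS=lambda x,y:(230+x\/5-.5,150+y\/5-.5)\nobs=[(a,(-151,-70,30),TT(268,86)),(a,(-151,70,30),TT(496,186)),(a,(-80,-70,71),TT(210,182)),(b,(-151,70,0),SS(565,598)),(b,(80,70,0),SS(78,588)),(b,(-151,70,30),SS(565,554)),(b,(-151,-70,30),SS(564,340)),(b,(80,70,60),SS(63,508)),(b,(-80,-70,71),SS(416,278)),(b,(-92,-70,71),SS(444,281)),(b,(-92,70,71),SS(440,498)),(b,(-80,70,71),SS(416,497)),(a,(80,70,60),TT(325,555))]/' fit.py; sed -i "s/'t1'/'t2'/g;s/'s1'/'s2'/" fit.py; python3 fit.py
```

```text
[521.82536389  74.48668658   2.72121577]
[[ 0.   0. ]
 [-0.4 -0.5]
 [-0.6  0.7]
 [ 0.2 -0.1]
 [-0.2  0.9]
 [ 0.5  0.5]
 [ 0.1  0.2]
 [ 0.2  0.1]
 [ 0.9  0.5]
 [ 0.3 -0.1]
 [-0.  -0.3]
 [-0.5 -0.1]
 [-0.9  0.6]]
```

View pics/t2.png

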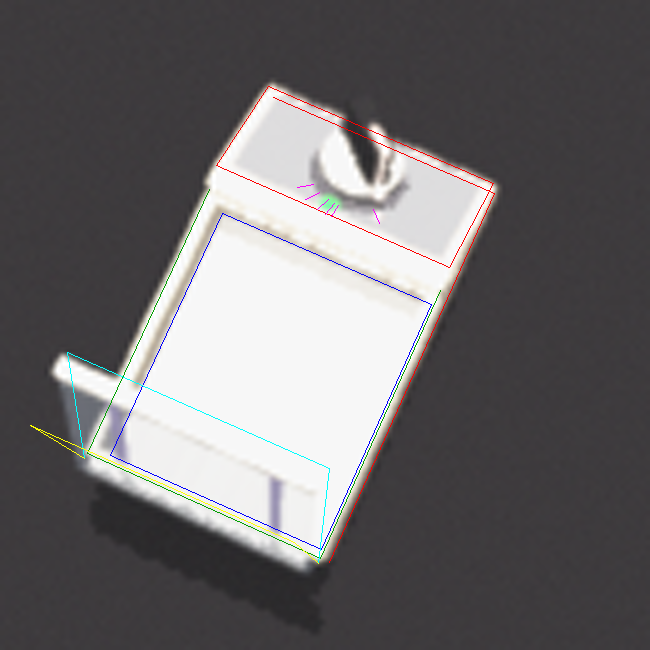

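View pics/s2.png

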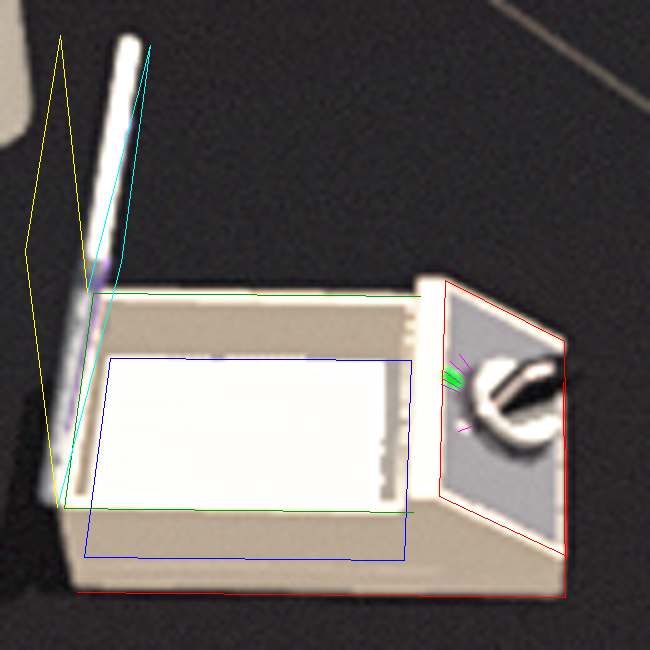

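```bash
cat > m.py <<'E'
from h import *; import pickle
a,b=pickle.load(open("im.pkl","rb"));p=np.load('unit.npy')
c,s=np.cos(p[2]),np.sin(p[2]);Ru=np.array([[c,-s,0],[s,c,0],[0,0,1]]);t=np.array([p[0],p[1],0])
e=np.array([np.cos(np.radians(35)),0,np.sin(np.radians(35))]);n=np.array([-np.sin(np.radians(35)),0,np.cos(np.radians(35))]);pm=np.array([-121.5,0,50.7])
for im in(a,b):
    P=im['pixels'].astype(int);g=(P[...,1]>P[...,0]+50)&(P[...,1]>P[...,2]+50);g[:190]=0;g[260:]=0;g[:,:260]=0;g[:,345:]=0
    v,u=np.nonzero(g);w=(P[...,1]-P[...,[0,2]].max(-1))[g];U=(u*w).sum()/w.sum();V=(v*w).sum()/w.sum()
    o,d=ray(im,U,V);o=Ru.T@(o-t);d=Ru.T@d;q=o+d*((pm-o)@n)/(d@n);r=q-pm
    print('green',U,V,len(u),'theta',.75+np.arctan2(-r[1],r@e),np.hypot(r[1],r@e))
# roller: pink/white mask blob
for im,box in((a,(425,225,475,290)),(b,(318,395,400,436))):
    P=im['pixels'].astype(int);m=P[...,0]>120
    M=np.zeros_like(m);x0,y0,x1,y1=box;M[y0:y1,x0:x1]=m[y0:y1,x0:x1]
    v,u=np.nonzero(M);X=np.array([atz(im,uu,vv,11)[:2] for uu,vv in zip(u,v)])
    mu=X.mean(0);w,E=np.linalg.eigh(np.cov((X-mu).T));ax=E[:,1];ax=ax*np.sign(ax[0])
    tt=(X-mu)@ax;yy=(X-mu)@np.array([-ax[1],ax[0]])
    mid=mu+ax*(tt.min()+tt.max())/2
    print('roller',len(u),'mid',mid,'ang',np.arctan2(ax[1],ax[0]),'len',np.ptp(tt),'wid+',np.ptp(yy[tt>20]),np.ptp(yy[tt<-30]))
print('tray',t,'knobgrip',Ru@(pm+30*n)+t, 'lidtop',Ru@[48,0,218]+t)
print([arm.look_for('serum_bottle',b)] if 0 else '')
E
python3 m.py
```

```text
green 290.68759811616957 220.1098901098901 9 theta 0.9070035831039587 27.65574397252529
green 320.045311799013 225.30955585464335 15 theta 0.9659162125891787 31.09457914288581
roller 583 mid [ 503.87593648 -412.71447924] ang -0.2220759881467386 len 136.49723652545967 wid+ 57.252925987272604 120.87865186324927
roller 932 mid [ 504.44831013 -398.88334323] ang -0.5538236131169906 len 133.13740371812776 wid+ 54.890285728494824 34.871297784419895
tray [521.82536389  74.48668658   0.        ] knobgrip [648.45613384  17.87960877  75.27456133] lidtop [478.00447443  94.07570512 218.        ]
```

```bash
sed -i "s/m=P\[...,0\]>120/m=P[...,2]>110/" m.py; python3 m.py | grep roller
```

```text
roller 486 mid [ 505.4884157  -399.89295927] ang -0.5664987022036603 len 133.985970927222 wid+ 55.547672125982274 36.302521810348544
roller 879 mid [ 504.48555124 -398.87533302] ang -0.5535102410645139 len 132.00377682565653 wid+ 54.891622738717835 34.8727620513755
```

Request:
play_rows(moves=[[[0.77, -0.97, 0.1], -0.55, -0.3], [[0.77, -0.97, 0.1], -0.55, -0.3], [[0.77, -0.97, 0.1], -0.55, -0.3], [[0.77, -0.97, 0.1], -0.55, -0.3], [[0.77, -0.97, 0.1], -0.55, -0.3], [[0.77, -0.97, 0.1], -0.55, -0.3], [[0.77, -0.97, 0.1], -0.55, -0.3]])

```text
clock: 2.28
position: [401.7, 307.8, 435.4]
ee_rot: [0.96, -0.28, 0.0, -0.0]
contact_force: [-1.0, 1.3, 0.2]
gripper_width: 55.5
```

Request:
play_rows(moves=[[[0.1, -0.99, 0], 0, -0.3], [[0.1, -0.99, 0], 0, -0.3], [[0.1, -0.99, 0], 0, -0.3], [[0.1, -0.99, 0], 0, -0.3], [[0.1, -0.99, 0], 0, -0.3]])

```text
clock: 2.9
position: [431.4, 9.5, 435.7]
ee_rot: [0.96, -0.28, 0.001, -0.001]
contact_force: [0.4, 0.6, -0.2]
gripper_width: 55.4
```

Request:
play_rows(moves=[[[0.2, -0.99, 0], 0, -0.3], [[0.2, -0.99, 0], 0, -0.3], [[0.2, -0.99, 0], 0, -0.3], [[0.2, -0.99, 0], 0, -0.3], [[0.2, -0.99, -0.1], 0, -0.3]])

```text
clock: 3.52
position: [492.7, -289.3, 407.7]
ee_rot: [0.96, -0.279, 0.004, -0.001]
contact_force: [0.5, -0.1, 1.3]
gripper_width: 55.3
```

Request:
play_rows(moves=[[[0.069, -0.385, 0], 0, -0.3], [[0.069, -0.385, -0.3], 0, -0.3], [[0.069, -0.385, -0.58], 0, -0.3], [[0.069, -0.385, -0.58], 0, -0.3], [[0.069, -0.385, -0.58], 0, -0.3], [[0.069, -0.385, -0.58], 0, -0.3]])

```text
clock: 4.28
position: [514.7, -404.6, 235.8]
ee_rot: [0.96, -0.278, 0.006, 0.0]
contact_force: [0.5, -0.5, 0.6]
gripper_width: 55.7
```

Run:
```python
from h import *
a=arm.get_image('top');b=arm.get_image('side')
t=cv2.cvtColor(a['pixels'],cv2.COLOR_RGB2BGR);s=cv2.cvtColor(b['pixels'],cv2.COLOR_RGB2BGR)
cv2.imwrite('pics/g1.png',np.hstack([cv2.resize(t[190:310,400:500],(500,600)),cv2.resize(s[360:480,300:400],(500,600))])[:, :][::1][:600,:1000] if 0 else np.hstack([cv2.resize(t[200:300,400:500],(400,400)),cv2.resize(s[350:450,310:410],(400,400))]))
s=arm.read_state();print(s['position'],s['ee_rot'])
```

```text
[ 514.712865   -404.58774058  237.4702734 ] [ 9.60446765e-01 -2.78368897e-01  7.26071078e-03  2.25513865e-04]
```

View pics/g1.png

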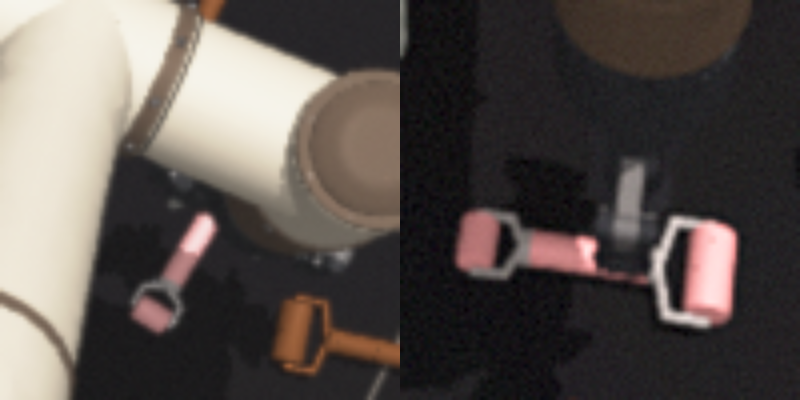

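Request:
play_rows(moves=[[[0, 0, -0.15], 0, -0.3], [[0, 0, -0.205], 0, -0.3], [[0, 0, -0.205], 0, -0.3], [[0, 0, -0.205], 0, 1], [[0, 0, -0.205], 0, 1], [[0, 0, -0.205], 0, 1], [[0, 0, -0.205], 0, 1], [[0, 0, -0.205], 0, 1]])

```text
clock: 5.38
position: [515.2, -404.8, 177.6]
ee_rot: [0.96, -0.278, 0.008, 0.001]
contact_force: [-0.2, 1.2, 6.2]
gripper_width: 13.6
```

Run:
```python
from h import *
b=arm.get_image('side')
s=cv2.cvtColor(b['pixels'],cv2.COLOR_RGB2BGR)
cv2.imwrite('pics/g2.png',cv2.resize(s[350:450,310:410],(600,600),interpolation=cv2.INTER_CUBIC))
s=arm.read_state();print(s['position'],s['gripper_width'],s['contact_force'])
```

```text
[ 515.19482148 -404.81712517  177.62862182] 13.750102481127861 [-0.96522313  0.48704505  6.38442192]
```

View pics/g2.png

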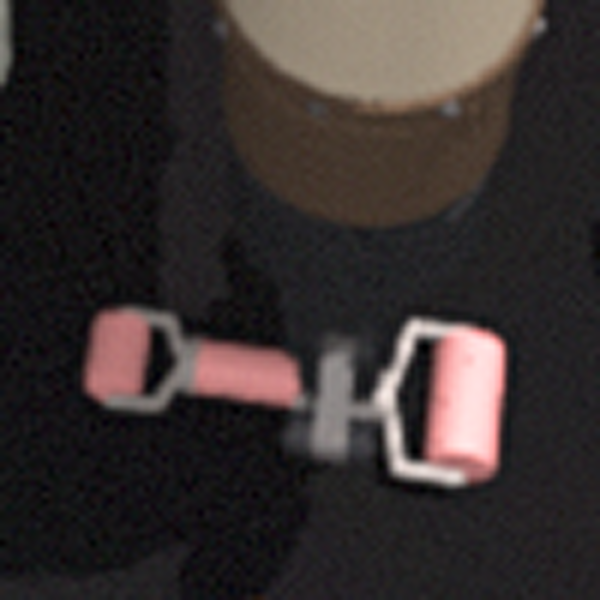

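Request:
play_rows(moves=[[[0, 0, 0], 0, 0.3], [[-0.01, 0.006, -0.015], 0, 0.3], [[-0.01, 0.006, -0.015], 0, 0.3], [[-0.01, 0.006, -0.015], 0, 1], [[-0.01, 0.006, -0.015], 0, 1], [[-0.01, 0.006, -0.015], 0, 1], [[-0.01, 0.006, -0.015], 0, 1]])

```text
clock: 6.3
position: [512.3, -403.5, 174.0]
ee_rot: [0.961, -0.278, 0.009, 0.001]
contact_force: [-1.3, -0.9, 5.6]
gripper_width: 13.8
```

Request:
play_rows(moves=[[[0, 0, 0.1], 0, 1], [[0, 0, 0.3], 0, 1], [[0, 0, 0.5], 0, 1], [[0, 0, 0.5], 0, 1]])

```text
clock: 6.8
position: [513.0, -404.0, 329.6]
ee_rot: [0.961, -0.278, 0.014, 0.002]
contact_force: [-0.3, 0.4, -2.1]
gripper_width: 13.4
```

Run:
```python
from h import *
b=arm.get_image('side')
s=cv2.cvtColor(b['pixels'],cv2.COLOR_RGB2BGR)
cv2.imwrite('pics/g3.png',cv2.resize(s[280:480,260:460],(600,600),interpolation=cv2.INTER_CUBIC))
s=arm.read_state();print(s['position'],s['gripper_width'],s['contact_force'])
```

```text
[ 512.1767528  -403.39270833  325.87467823] 13.894769874612317 [-1.09437649  0.29649415 -1.62852075]
```

View pics/g3.png

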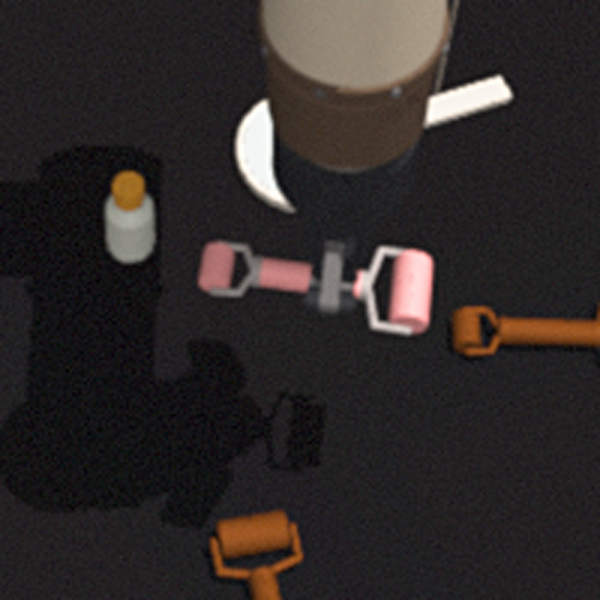

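Request:
play_rows(moves=[[[0.11, 0.98, 0], 0.27, 1], [[0.11, 0.98, 0], 0.27, 1], [[0.11, 0.98, 0], 0.27, 1], [[0.11, 0.98, 0], 0.27, 1], [[0.11, 0.98, 0], 0.27, 1], [[0.11, 0.98, -0.12], 0.27, 1], [[0.11, 0.98, -0.12], 0.27, 1]])

```text
clock: 7.72
position: [543.2, -108.8, 285.3]
ee_rot: [0.978, -0.21, 0.005, 0.001]
contact_force: [-0.2, 0.1, -0.9]
gripper_width: 13.4
```

Request:
play_rows(moves=[[[0, 0.25, -0.02], 0, 1], [[0, 0.45, -0.045], 0, 1], [[0, 0.579, -0.045], 0, 1], [[0, 0.579, -0.045], 0, 1], [[0, 0.579, -0.045], 0, 1]])

```text
clock: 8.35
position: [543.1, 64.3, 271.6]
ee_rot: [0.978, -0.21, 0.005, 0.002]
contact_force: [-0.4, 0.2, -1.5]
gripper_width: 13.6
```

```bash
cat > v.py <<'E'
from h import *
import sys
n=sys.argv[1];x,y,w=map(int,sys.argv[2:5]);X,Y,W=map(int,sys.argv[5:8])
a=arm.get_image('top');b=arm.get_image('side')
t=cv2.cvtColor(a['pixels'],cv2.COLOR_RGB2BGR);s=cv2.cvtColor(b['pixels'],cv2.COLOR_RGB2BGR)
cv2.imwrite('pics/'+n,np.hstack([cv2.resize(t[y:y+w,x:x+w],(400,400),interpolation=cv2.INTER_CUBIC),cv2.resize(s[Y:Y+W,X:X+W],(400,400),interpolation=cv2.INTER_CUBIC)]))
s=arm.read_state();print(s['clock'],s['position'],s['ee_rot'],s['gripper_width'],s['contact_force'])
E
python3 v.py p1.png 220 170 140 220 140 140
```

```text
8.45 [543.16853486  63.55430905 271.74107364] [ 0.97756135 -0.21059189  0.00473369  0.00156585] 13.604495434974945 [-0.26895797  0.13442806 -1.14551242]
```

View pics/p1.png

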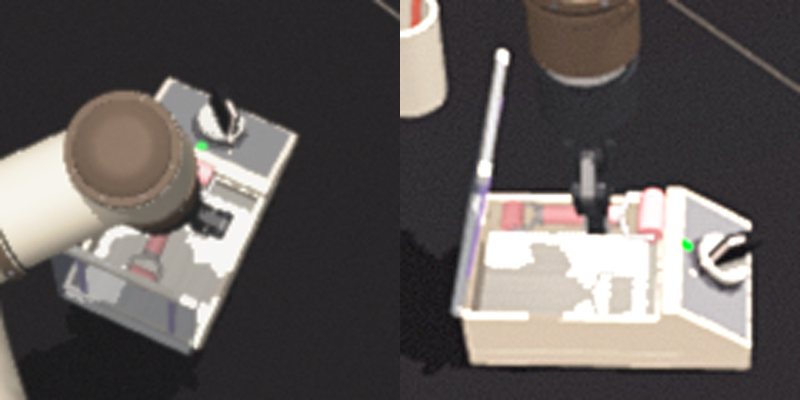

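Request:
play_rows(moves=[[[-0.034, 0.02, -0.05], 0, 1], [[-0.034, 0.02, -0.06], 0, 1], [[-0.034, 0.02, -0.06], 0, 1], [[-0.034, 0.02, -0.14], 0, 1], [[-0.034, 0.02, -0.2], 0, 1], [[-0.034, 0.02, -0.23], 0, 1], [[-0.034, 0.02, -0.24], 0, 1], [[-0.034, 0.02, -0.24], 0, 1]])

```text
clock: 9.45
position: [533.3, 69.6, 200.2]
ee_rot: [0.978, -0.211, 0.005, 0.001]
contact_force: [-0.6, -0.3, -1.6]
gripper_width: 13.6
```

Request:
play_rows(moves=[[[0, 0, -0.01], 0, 1], [[0, 0, -0.018], 0, 1], [[0, 0, -0.018], 0, 1], [[0, 0, -0.018], 0, 1]])

```text
clock: 9.95
position: [533.3, 69.6, 194.8]
ee_rot: [0.978, -0.211, 0.005, 0.001]
contact_force: [0.4, -1.4, -1.3]
gripper_width: 13.5
```

```bash
python3 v.py p2.png 220 170 140 220 140 140
```

```text
10.05 [533.35422423  69.61991644 194.86605404] [ 0.97757353 -0.21052575  0.00521013  0.00132477] 13.544065798842563 [ 0.3994264  -0.56359086 -1.76317085]
```

View pics/p2.png

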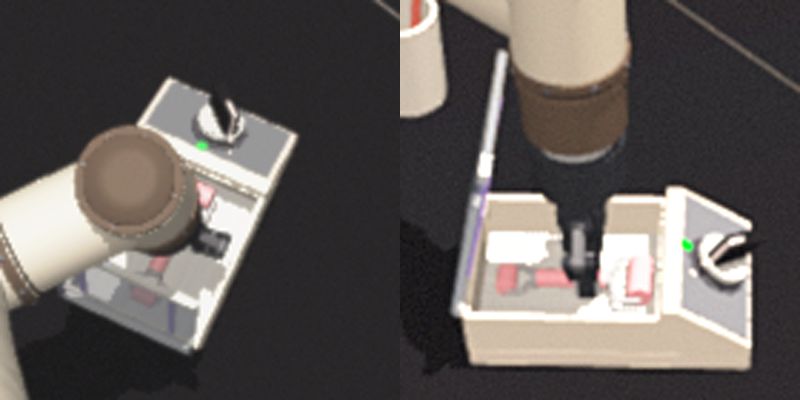

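Request:
play_rows(moves=[[[0, 0, -0.008], 0, 1], [[0, 0, -0.008], 0, 1]])

```text
clock: 10.3
position: [533.5, 69.7, 194.0]
ee_rot: [0.978, -0.21, 0.006, 0.001]
contact_force: [-3.8, 0.5, 8.6]
gripper_width: 13.6
```

Request:
play_rows(moves=[[[0, 0, -0.003], 0, 1], [[0, 0, -0.003], 0, 1], [[0, 0, 0], 0, 0], [[0, 0, 0], 0, 0], [[0, 0, 0], 0, 0]])

```text
clock: 10.92
position: [533.5, 69.8, 193.8]
ee_rot: [0.978, -0.21, 0.006, 0.001]
contact_force: [-0.1, -0.3, -0.5]
gripper_width: 42.5
```

Request:
play_rows(moves=[[[0, 0, 0.2], 0, 0], [[0, 0, 0.4], 0, 0], [[0, 0, 0.6], 0, 0.5], [[0, 0, 0.75], 0, 1], [[0, 0, 0.75], 0, 1], [[0, 0, 0.75], 0, 1]])

```text
clock: 11.68
position: [533.1, 69.6, 417.9]
ee_rot: [0.978, -0.21, 0.005, 0.001]
contact_force: [0.1, 0.1, -0.9]
gripper_width: -0.2
```

```bash
python3 v.py p3.png 220 170 140 220 140 140
```

```text
11.775 [533.23741812  69.67462138 416.99775439] [ 0.9776367  -0.21025105  0.0039923   0.00224503] 0.04724384909687937 [-0.15983193  0.67717026 -0.2818427 ]
```

View pics/p3.png

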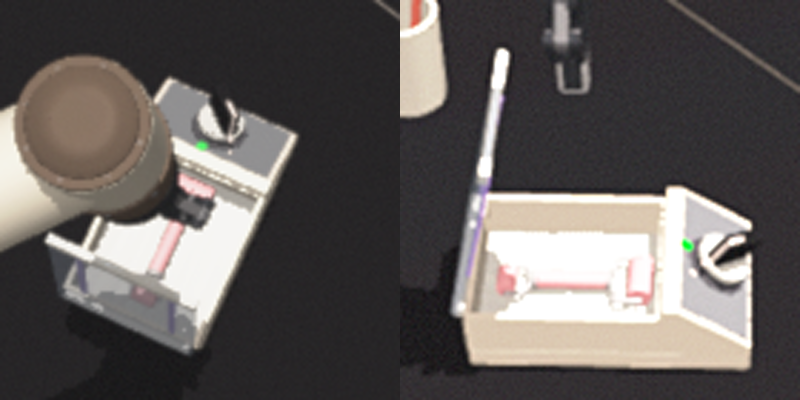

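Request:
play_rows(moves=[[[-0.17, 0.075, 0], 0, 1], [[-0.327, 0.146, 0], 0, 1], [[-0.327, 0.146, 0], 0, 1], [[-0.327, 0.146, -0.153], 0, 1], [[-0.327, 0.146, -0.153], 0, 1]])

```text
clock: 12.4
position: [434.6, 112.9, 367.8]
ee_rot: [0.978, -0.211, 0.001, 0.005]
contact_force: [0.6, -0.1, 0.0]
gripper_width: -0.1
```

```bash
python3 v.py l1.png 220 170 140 220 120 140
python3 - <<'E'
from h import *
p=np.load('unit.npy');c,s=np.cos(p[2]),np.sin(p[2])
q=np.array(arm.read_state()['position']);d=q[:2]-p[:2]
ux,uy=c*d[0]+s*d[1],-s*d[0]+c*d[1];print(ux,uy,q[2])
for th in(1.3,1.15,1.0,.85,.7,.55,.4,.3,.2,.1,0.03,-.02):
    x=83-140*np.cos(th)+7*np.sin(th)+11;z=61+140*np.sin(th)+7*np.cos(th)
    print(th,np.round([(x-ux)*c/300+uy*s/300,(x-ux)*s/300-uy*c/300,(z+173-q[2])/300],3))
E
```

```text
12.5 [436.02559054 113.54183103 371.2760782 ] [ 0.97763011 -0.21027299  0.00397742  0.00296781] 0.006630003593315484 [0.11497541 0.83026403 0.73587662]
94.2682152486133 -0.6395378494288622 371.2760781968251
1.3 [ 0.093 -0.044 -0.002]
1.15 [ 0.155 -0.071 -0.022]
1.0 [ 0.212 -0.097 -0.052]
0.85 [ 0.265 -0.121 -0.092]
0.7 [ 0.312 -0.142 -0.139]
0.55 [ 0.352 -0.16  -0.194]
0.4 [ 0.384 -0.174 -0.254]
0.3 [ 0.401 -0.181 -0.297]
0.2 [ 0.413 -0.187 -0.342]
0.1 [ 0.422 -0.191 -0.388]
0.03 [ 0.425 -0.192 -0.42 ]
-0.02 [ 0.426 -0.193 -0.444]
```

View pics/l1.png

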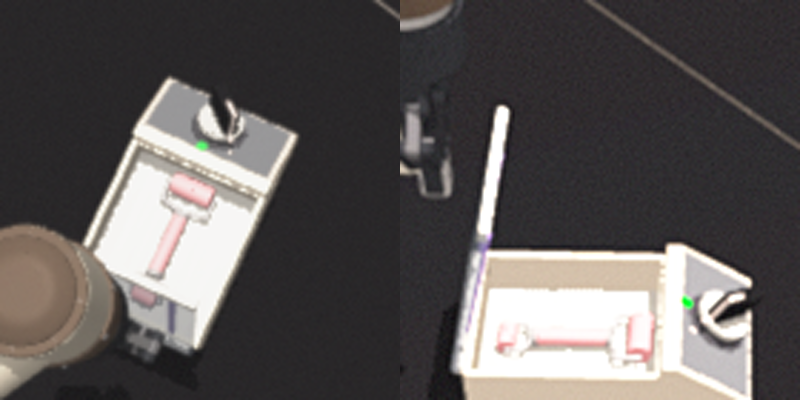

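Request:
play_rows(moves=[[[0.093, -0.044, -0.002], 0, 1], [[0.155, -0.071, -0.022], 0, 1], [[0.212, -0.097, -0.052], 0, 1], [[0.265, -0.121, -0.092], 0, 1], [[0.312, -0.142, -0.139], 0, 1], [[0.352, -0.16, -0.194], 0, 1], [[0.384, -0.174, -0.254], 0, 1], [[0.401, -0.181, -0.297], 0, 1], [[0.413, -0.187, -0.342], 0, 1], [[0.422, -0.191, -0.388], 0, 1]])

```text
clock: 13.75
position: [562.4, 56.1, 253.9]
ee_rot: [0.978, -0.21, 0.004, 0.003]
contact_force: [-1.4, 0.2, 0.5]
gripper_width: -0.2
```

```bash
python3 v.py l2.png 220 170 140 220 120 140
```

```text
13.85 [562.16879981  56.0992717  252.92987387] [ 0.97760079 -0.2104199   0.00255091  0.00369606] 0.18809103627535717 [-0.85034271  0.51295431  0.75001748]
```

View pics/l2.png

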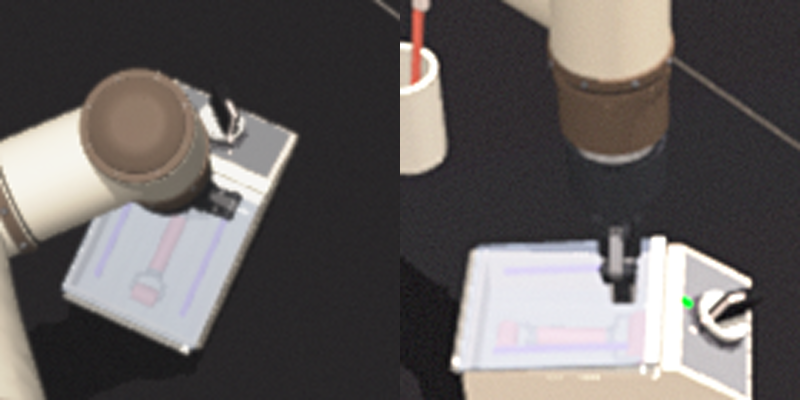

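Nearly shut. Press down until force builds.

Request:
play_rows(moves=[[[0, 0, -0.02], 0, 1], [[0, 0, -0.035], 0, 1], [[0, 0, -0.042], 0, 1], [[0, 0, -0.042], 0, 1]])

```text
clock: 14.35
position: [562.3, 56.3, 241.5]
ee_rot: [0.978, -0.21, 0.003, 0.003]
contact_force: [-1.2, -0.1, 5.7]
gripper_width: 0.1
```

Request:
play_rows(moves=[[[0, 0, -0.008], 0, 1], [[0, 0, -0.01], 0, 1], [[0, 0, -0.012], 0, 1]])

```text
clock: 14.72
position: [562.2, 56.4, 241.3]
ee_rot: [0.978, -0.209, 0.004, 0.004]
contact_force: [-7.4, 0.3, 20.6]
gripper_width: 0.2
```

Request:
play_rows(moves=[[[0, 0, 0.15], 0, 1], [[-0.2, 0.1, 0.3], 0, 0], [[-0.4, 0.2, 0.3], 0, 0], [[-0.4, 0.2, 0.3], 0, 0]])

```text
clock: 15.22
position: [439.4, 116.7, 332.2]
ee_rot: [0.978, -0.209, 0.004, 0.003]
contact_force: [-0.1, -0.4, -0.1]
gripper_width: 42.4
```

```bash
python3 v.py k1.png 265 185 70 290 180 70; sed -i 's/^a,b=pickle.*/a=arm.get_image("top");b=arm.get_image("side");pickle.dump((a,b),open("im2.pkl","wb"));p=np.load("unit.npy")/' m.py;  python3 m.py | grep green
```

```text
15.325 [440.2840761  116.80338949 332.07024996] [ 0.97807333 -0.20820156  0.00394558  0.0030177 ] 42.4215268294986 [-0.05472985  0.20236278  0.60811498]
green 290.35371589840076 220.59266227657574 11 theta 0.8993236407976669 29.794606441528906
green 320.16798810703665 225.3577799801784 14 theta 0.969636596287254 30.75944949136743m.py:15: RuntimeWarning: Mean of empty slice.
  mu=X.mean(0);w,E=np.linalg.eigh(np.cov((X-mu).T));ax=E[:,1];ax=ax*np.sign(ax[0])
  ret = ret.dtype.type(ret / rcount)
  avg = a.mean(axis, **keepdims_kw)
  ret = um.true_divide(
m.py:15: RuntimeWarning: Degrees of freedom <= 0 for slice
  mu=X.mean(0);w,E=np.linalg.eigh(np.cov((X-mu).T));ax=E[:,1];ax=ax*np.sign(ax[0])
  c *= np.true_divide(1, fact)
  c *= np.true_divide(1, fact)
Traceback (most recent call last):
ValueError: not enough values to unpack (expected 2, got 0)

During handling of the above exception, another exception occurred:

Traceback (most recent call last):
  File "m.py", line 15, in <module>
    mu=X.mean(0);w,E=np.linalg.eigh(np.cov((X-mu).T));ax=E[:,1];ax=ax*np.sign(ax[0])
                     ~~~~~~~~~~~~~~^^^^^^^^^^^^^^^^^^
numpy.linalg.LinAlgError: 0-dimensional array given. Array must be at least two-dimensional
```

View pics/k1.png

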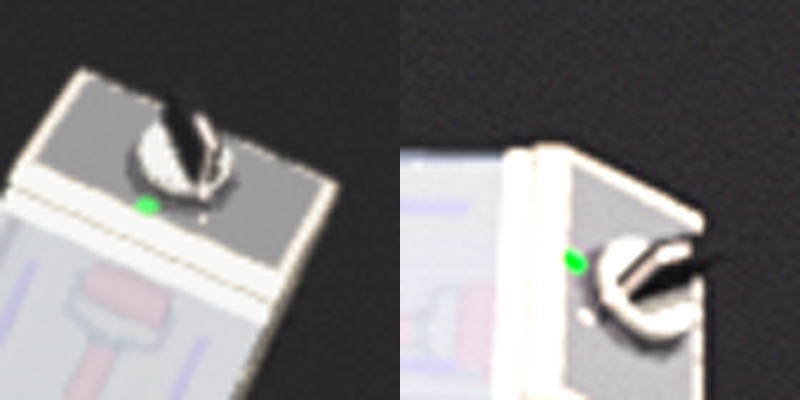

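```bash
cat > k.py <<'E'
from h import *; import pickle
p=np.load('unit.npy')
c,s=np.cos(p[2]),np.sin(p[2]);Ru=np.array([[c,-s,0],[s,c,0],[0,0,1]]);t=np.array([p[0],p[1],0])
e=np.array([np.cos(np.radians(35)),0,np.sin(np.radians(35))]);n=np.array([-np.sin(np.radians(35)),0,np.cos(np.radians(35))]);pm=np.array([-121.5,0,50.7])
def th(im,U,V,h=0):
    o,d=ray(im,U,V);o=Ru.T@(o-t);d=Ru.T@d;q=o+d*((pm+h*n-o)@n)/(d@n);r=q-pm-h*n
    return .75+np.arctan2(-r[1],r@e),np.hypot(r[1],r@e)
def overlay(im,name,x0,y0,w,angs,k=8):
    I=cv2.cvtColor(im['pixels'],cv2.COLOR_RGB2BGR);C=cv2.resize(I[y0:y0+w,x0:x0+w],None,fx=k,fy=k,interpolation=cv2.INTER_CUBIC)
    def L(pts,col,cl=False):
        q=(proj(im,np.array(pts)@Ru.T+t)-[x0,y0]+.5)*k;cv2.polylines(C,[np.int32(q)],cl,col,1)
    for a,col in angs:
        d=np.cos(a-.75)*e-np.sin(a-.75)*np.array([0,1,0]);w_=np.cross(n,d)
        for h in(14,42): L([pm+h*n+u*22*d+v*7*w_ for u,v in((1,1),(1,-1),(-1,-1),(-1,1))],col,True)
        L([pm+36*d,pm+26*d],col)
    L([pm+14*n+23*(np.cos(x)*e+np.sin(x)*np.array([0,1,0])) for x in np.linspace(0,6.28,40)],(0,255,0),True)
    return C
E
python3 - <<'E'
from k import *
a,b=pickle.load(open('im2.pkl','rb'))
print(th(a,300,222.7),th(b,322.2,234.8))
cv2.imwrite('pics/k2.png',np.hstack([overlay(a,'',275,190,50,[(0.1,(0,0,255))]),overlay(b,'',310,200,50,[(0.1,(0,0,255))])]))
E
```

```text
(np.float64(-0.021112942526318124), np.float64(31.143051227499488)) (np.float64(0.04308846030690594), np.float64(31.20273982750376))
```

View pics/k2.png

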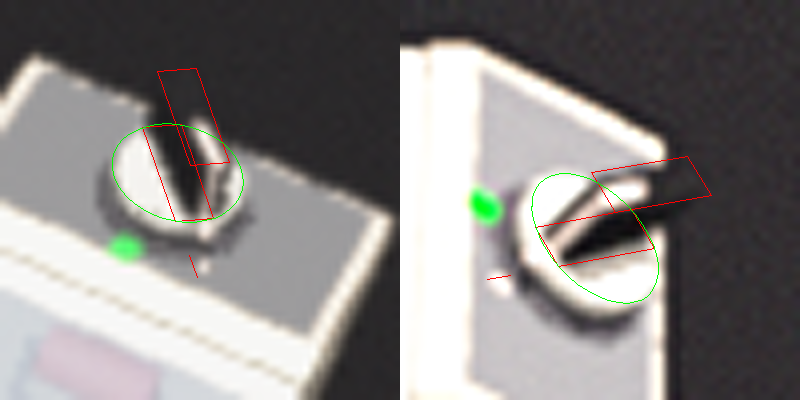

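Request:
play_rows(moves=[[[0.697, -0.331, 0], 0.9, 0], [[0.697, -0.331, 0], 0.9, 0], [[0.697, -0.331, 0], 0.9, 0], [[0.697, -0.331, 0], 0.9, 0], [[0.697, -0.331, -0.1], 0.9, 0], [[0.697, -0.331, -0.1], 0.9, 0]])

```text
clock: 16.18
position: [651.4, 15.7, 297.3]
ee_rot: [1.0, 0.024, 0.001, 0.003]
contact_force: [0.2, -0.1, 1.0]
gripper_width: 42.9
```

Request:
play_rows(moves=[[[0, 0, 0], 0.53, 0], [[0, 0, 0], 0.53, 0], [[0, 0, 0], 0.53, 0]])

```text
clock: 16.55
position: [651.6, 15.7, 298.2]
ee_rot: [0.987, 0.161, 0.002, 0.003]
contact_force: [0.4, -0.1, 0.1]
gripper_width: 42.8
```

```bash
python3 v.py k3.png 265 175 80 270 150 80
```

```text
16.65 [651.47616679  15.75004931 298.07273193] [0.98692537 0.16114473 0.00161218 0.00284575] 42.62936676500501 [ 0.21858917 -0.20834341  0.57954781]
```

View pics/k3.png

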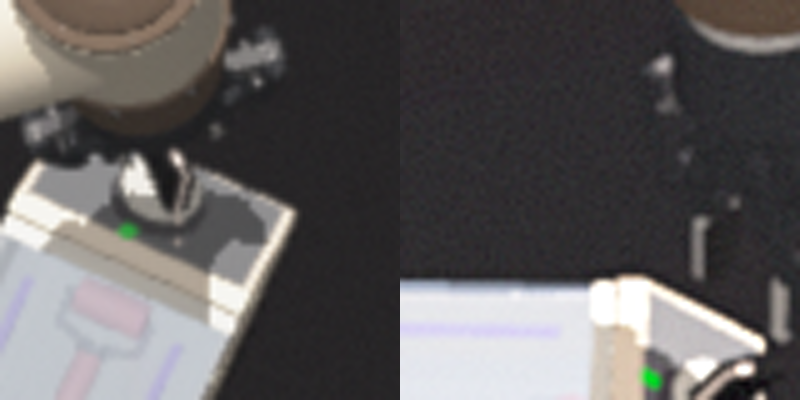

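Request:
play_rows(moves=[[[-0.007, 0.005, -0.06], 0, 0], [[-0.007, 0.005, -0.12], 0, 0], [[-0.007, 0.005, -0.15], 0, 0], [[-0.007, 0.005, -0.15], 0, 0]])

```text
clock: 17.15
position: [649.3, 17.2, 252.1]
ee_rot: [0.987, 0.161, 0.001, 0.003]
contact_force: [0.3, -0.8, 0.4]
gripper_width: 42.8
```

```bash
python3 v.py k4.png 265 175 80 290 180 80
```

```text
17.25 [649.6874021   17.27235893 253.41725577] [0.9869158  0.16119759 0.00194879 0.00295845] 42.576594659397045 [0.26968666 0.83262945 0.31637385]
```

View pics/k4.png

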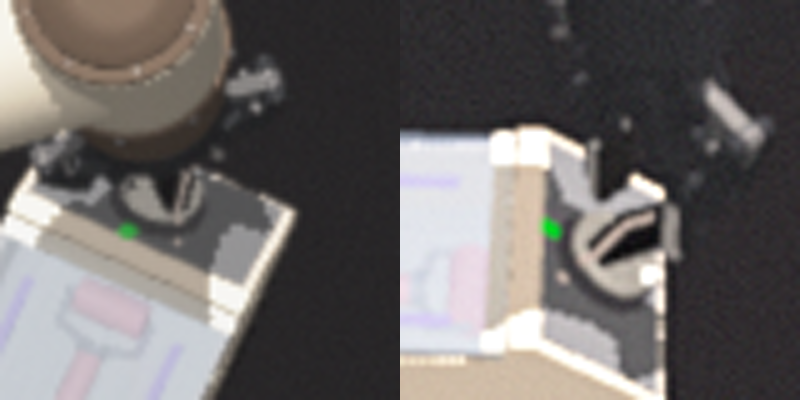

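Request:
play_rows(moves=[[[0, 0, -0.03], 0, 0], [[0, 0, -0.033], 0, 0], [[0, 0, -0.033], 0, 0.4], [[0, 0, -0.033], 0, 1], [[0, 0, -0.033], 0, 1], [[0, 0, -0.033], 0, 1], [[0, 0, -0.033], 0, 1]])

```text
clock: 18.12
position: [649.6, 17.8, 244.7]
ee_rot: [0.987, 0.16, 0.003, 0.002]
contact_force: [-2.7, 2.7, 6.4]
gripper_width: 16.5
```

```bash
python3 v.py k5.png 265 175 80 290 180 80
```

```text
18.225 [649.5762935   17.84679361 244.69844142] [0.98703193 0.16048846 0.00254634 0.00222081] 16.453892651932783 [-1.82607857  1.68743148  5.08570117]
```

View pics/k5.png

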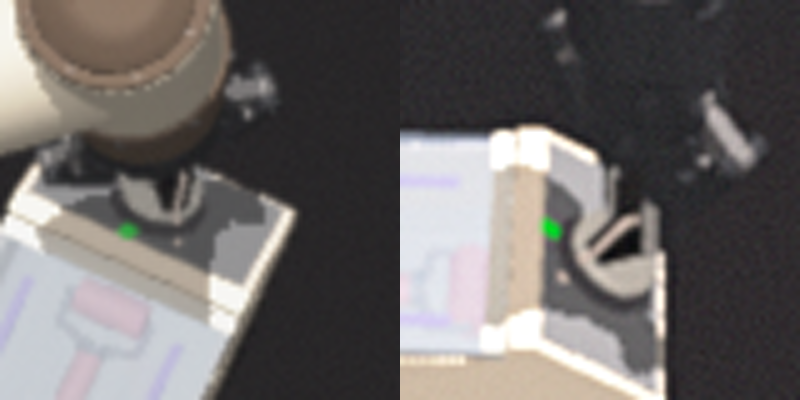

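Request:
play_rows(moves=[[[-0.006, 0.003, -0.01], 0, 1], [[-0.012, 0.0055, -0.019], 0, 1], [[-0.012, 0.0055, -0.019], 0, 1], [[-0.012, 0.0055, -0.019], 0, 1]])

```text
clock: 18.73
position: [646.5, 19.2, 240.9]
ee_rot: [0.987, 0.16, 0.004, 0.002]
contact_force: [-0.8, -0.5, 7.0]
gripper_width: 17.0
```

Request:
play_rows(moves=[[[-0.003, 0.0015, -0.007], 0, 1], [[-0.004, 0.002, -0.011], 0, 1], [[-0.004, 0.002, -0.011], 0, 1]])

```text
clock: 19.1
position: [645.6, 19.4, 239.7]
ee_rot: [0.987, 0.16, 0.005, 0.003]
contact_force: [-2.5, -0.2, 9.7]
gripper_width: 16.6
```

```bash
python3 v.py k6.png 265 175 80 290 180 80
```

```text
19.2 [645.62517387  19.44320974 239.73126322] [0.98713194 0.15980698 0.00505291 0.00259586] 16.595042276376716 [-2.64135909 -1.32733811 10.81901166]
```

View pics/k6.png

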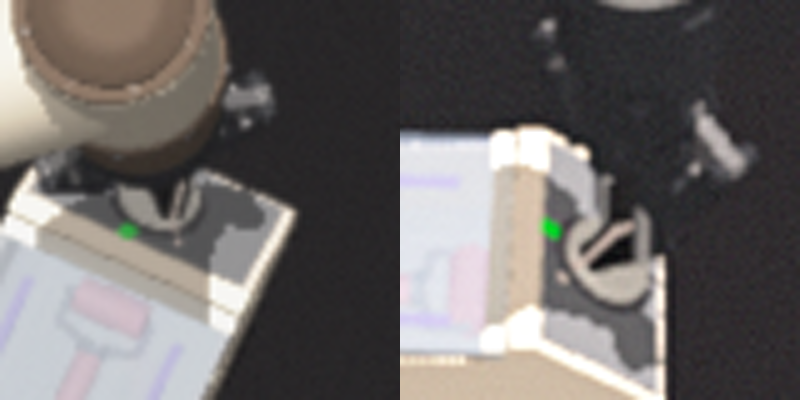

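Request:
play_rows(moves=[[[-0.002, 0.001, -0.008], -0.3, 1], [[-0.002, 0.001, -0.008], -0.6, 1], [[-0.002, 0.001, -0.008], -0.9, 1], [[-0.002, 0.001, -0.008], -0.9, 1]])

```text
clock: 19.7
position: [646.7, 19.0, 240.4]
ee_rot: [0.997, -0.075, 0.008, 0.004]
contact_force: [1.4, -3.1, 9.1]
gripper_width: 13.5
```

```bash
python3 v.py k7.png 265 175 80 290 180 80
```

```text
19.8 [646.65619335  18.94094423 240.37873225] [ 0.99713566 -0.07514314  0.00777499  0.00367871] 12.749733409734434 [ 1.85501941 -3.24528703  9.24680827]
```

View pics/k7.png

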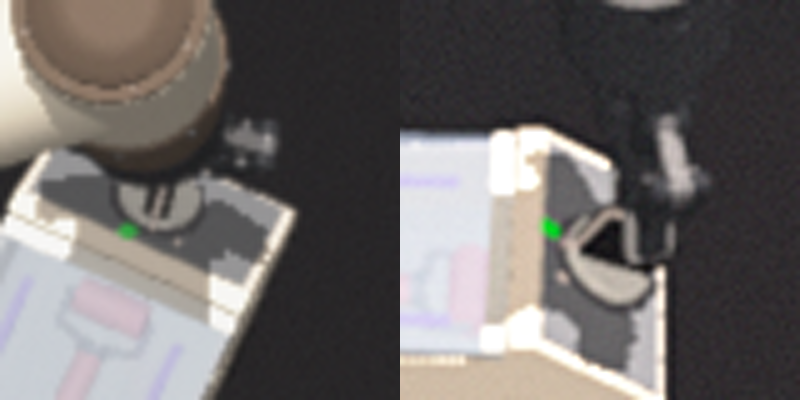

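Request:
play_rows(moves=[[[-0.001, 0, -0.008], -0.3, 1], [[-0.001, 0, -0.008], -0.6, 1], [[0, 0, -0.008], -0.9, 1], [[0, 0, -0.006], -0.93, 1], [[0, 0, -0.006], -0.93, 1]])

```text
clock: 20.42
position: [647.1, 17.5, 240.3]
ee_rot: [0.95, -0.311, 0.007, 0.007]
contact_force: [0.8, -5.6, 6.7]
gripper_width: 12.7
```

```bash
python3 v.py k8.png 265 175 80 290 180 80
```

```text
20.525 [647.12193883  17.5094322  240.23581358] [ 0.95021757 -0.31140955  0.00738699  0.00748924] 12.277258836069013 [ 0.19694708 -5.61345062  5.94135525]
```

View pics/k8.png

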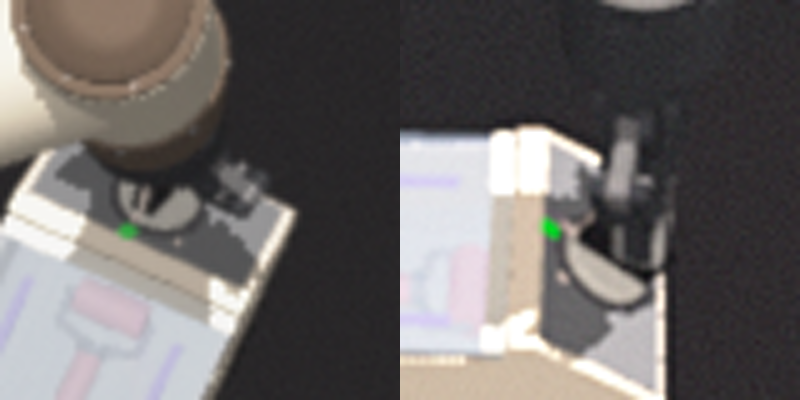

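Request:
play_rows(moves=[[[0, 0.004, 0], 0, 0.2], [[0, 0.004, 0], 0, 0.1], [[0, 0.004, 0], 0, 0.1], [[0, 0.004, 0.1], 0, 0.1], [[0, 0.004, 0.25], 0, 0.1], [[-0.2, 0.1, 0.4], 0, 0.1], [[-0.4, 0.2, 0.4], 0, 0.1], [[-0.6, 0.3, 0.4], 0, 0.1], [[-0.7, 0.3, 0.4], 0, 0.1]])

```text
clock: 21.65
position: [435.3, 108.3, 360.2]
ee_rot: [0.95, -0.311, 0.007, 0.007]
contact_force: [-0.5, 0.4, 0.7]
gripper_width: 38.3
```

Run:
```python
from k import *
a=arm.get_image('top');b=arm.get_image('side');pickle.dump((a,b),open('im3.pkl','wb'))
A=cv2.cvtColor(a['pixels'],cv2.COLOR_RGB2BGR);B=cv2.cvtColor(b['pixels'],cv2.COLOR_RGB2BGR)
r=lambda I,x,y:cv2.resize(I[y:y+50,x:x+50],(400,400),interpolation=cv2.INTER_CUBIC)
cv2.imwrite('pics/k9.png',np.hstack([r(A,275,190),r(B,310,200)]))
cv2.imwrite('pics/k10.png',np.hstack([overlay(a,'',275,190,50,[(0.925,(0,0,255))]),overlay(b,'',310,200,50,[(0.925,(0,0,255))])]))
```

```text
(no output)
```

View pics/k9.png

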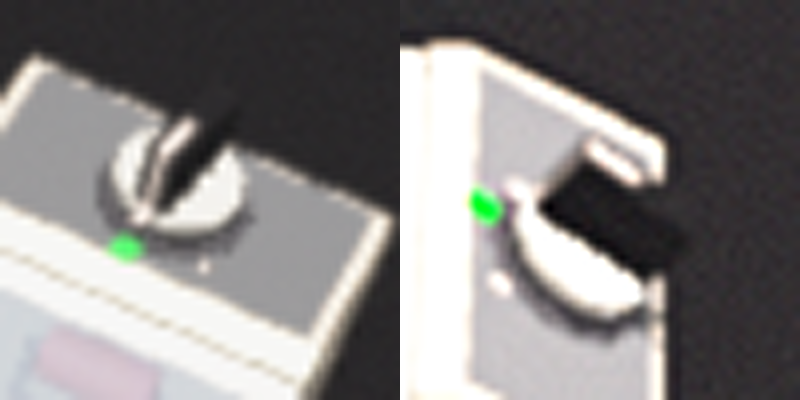

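View pics/k10.png

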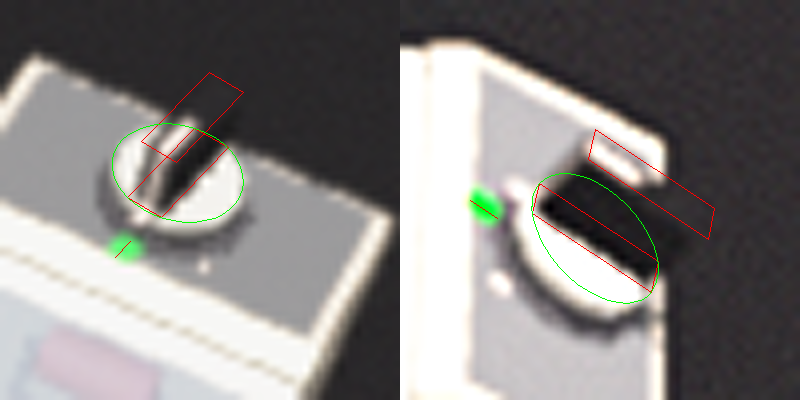

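Run:
```python
from k import *
a,b=pickle.load(open('im3.pkl','rb'))
for h in(0,2,8,14,16):print(h,th(a,292.4,216,h),th(b,324.1,222.9,h))
# bar end top white line: top (160,165)->(190,122) ; side (590,145)-(640,180) at h=42
for im,p in((a,[(160,160),(190,122)]),(b,[(190,148),(238,178)])):
    o=(275,190) if im is a else (310,200)
    print([th(im,o[0]+x/8-.5,o[1]+y/8-.5,42) for x,y in p])
for im in(a,b):
    print([ (np.round(d['centre'],1).tolist(),round(d['conf'],2)) for d in arm.look_for('pointer',im)+arm.look_for('green_mark',im)])
I=[cv2.resize(cv2.cvtColor(i['pixels'],cv2.COLOR_RGB2BGR)[y:y+26,x:x+26],(400,400),interpolation=cv2.INTER_NEAREST) for i,x,y in((a,282,202),(b,314,210))]
cv2.imwrite('pics/k11.png',np.hstack(I))
```

```text
0 (np.float64(1.275162488356808), np.float64(12.209053870016144)) (np.float64(1.5903917763324857), np.float64(28.27993956477376))
2 (np.float64(1.1815004756007026), np.float64(13.696120832338906)) (np.float64(1.4962686413726698), np.float64(27.572521452713428))
8 (np.float64(0.9966292613682473), np.float64(18.635410176716476)) (np.float64(1.19680766391884), np.float64(27.028689159898793))
14 (np.float64(0.8912743521329962), np.float64(23.94082697854752)) (np.float64(0.9113055496024973), np.float64(28.88104872020445))
16 (np.float64(0.8659053194847004), np.float64(25.75202821432211)) (np.float64(0.8265401501360076), np.float64(29.970814075450864))
[(np.float64(0.833147676131131), np.float64(25.020025881621144)), (np.float64(0.7443790066072588), np.float64(2.899322315304215))]
[(np.float64(0.8377777471806608), np.float64(22.371742367472095)), (np.float64(0.6790581193945759), np.float64(5.097445758532843))]
[([637.3, 16.5, 77.1], 0.7)]
[([644.9, 16.4, 71.9], 0.72), ([450.0, -255.2, 46.6], 0.69), ([541.2, 28.4, 66.7], 0.48), ([619.6, 9.8, 54.7], 0.47)]
```

View pics/k11.png

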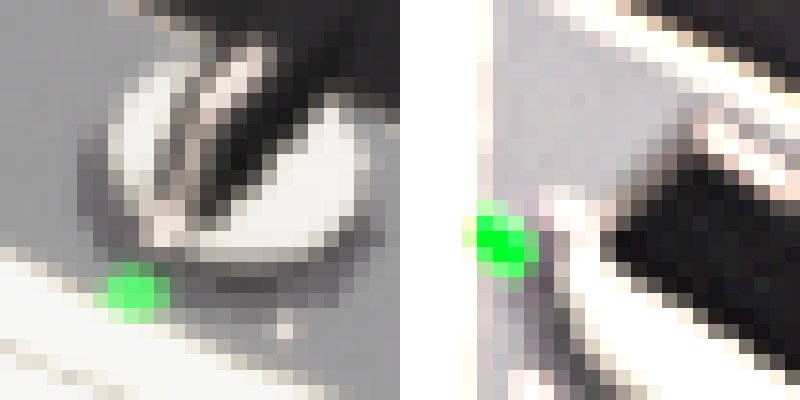

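Run:
```python
from k import *
a,b=pickle.load(open('im3.pkl','rb'));y=np.array([0,1,0])
rows=[]
for im,x0,y0 in((a,282,196),(b,318,204)):
    I=cv2.cvtColor(im['pixels'],cv2.COLOR_RGB2BGR)[y0:y0+32,x0:x0+32];cs=[]
    for ang in(.8,.88,.96):
        C=cv2.resize(I,(264,264),interpolation=cv2.INTER_CUBIC);k=264/32
        d=np.cos(ang-.75)*e-np.sin(ang-.75)*y
        P=np.array([pm+42*n,pm+42*n+22*d,pm+14*n+22*d,pm+14*n+31.5*d])
        q=(proj(im,P@Ru.T+t)-[x0,y0]+.5)*k
        cv2.polylines(C,[np.int32(q)],False,(0,0,255),1);cs.append(C)
    rows.append(np.hstack(cs))
cv2.imwrite('pics/k12.png',np.vstack(rows))
```

```text
(no output)
```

View pics/k12.png

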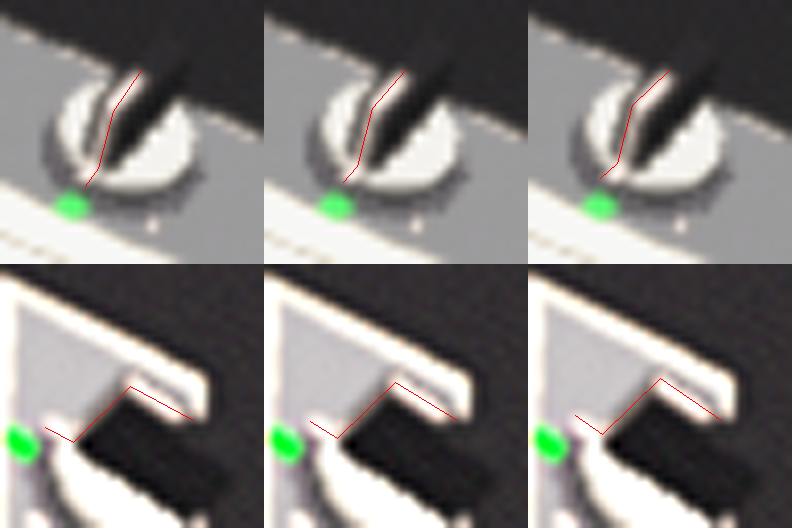

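Run:
```python
from k import *
a,b=pickle.load(open('im3.pkl','rb'))
save(a,'f_t.png');save(b,'f_s.png')
```

```text
(no output)
```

View pics/f_t.png

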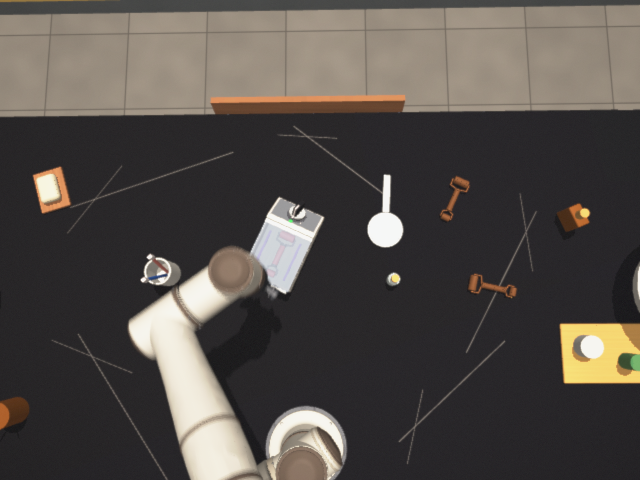

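View pics/f_s.png

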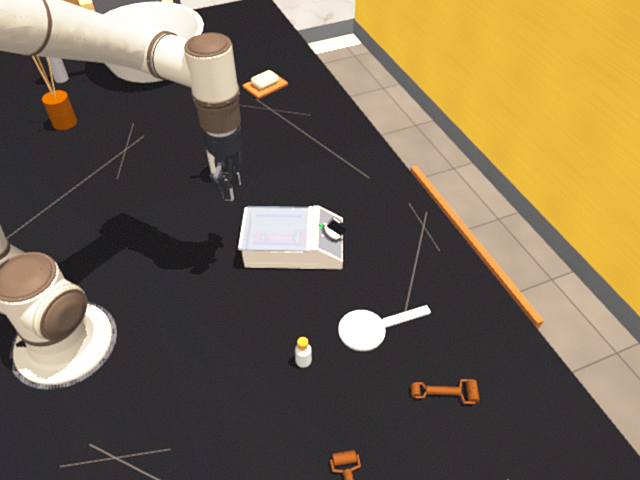

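```bash
python3 -c "
from bench import arm
print(arm.job_done())"
```

```text
the job is handed in; nothing more can be done
None
```

I carried out every step and handed the job in at about 22 s of the 64 s. No verdict was reported.

- **Roller:** I gripped the pink roller by its handle. It was lowered until it touched the tray floor (about 9 N on the wrist) while still held, then released. Pictures show it lying flat in the tray.
- **Lid:** I pushed it over and pressed it down against its stop. The fingertips came to rest at 68 mm, which is the height of the shut lid's top, with about 20 N on the wrist.
- **Knob:** I gripped the bar, pushed it in by roughly 6 mm as judged from arm travel, and turned it clockwise. It is released, and the last pictures show it sprung out.
- **Pointer:** The green mark measured about 0.925 rad. The pointer measured 0.83–0.92 rad depending on the method, and I take it as about 0.87–0.89. That puts it 0.03–0.06 rad short of the mark, inside the 0.13 limit. The least favourable reading is about 0.09 short. I did not re-grip to trim it.
- **Bystanders:** The serum bottle, toothbrush holder and hand mirror look unmoved in the final pictures. The arm stood clear of everything.

The gripper read about 13.6 mm on the 16 mm handle. I suspected a high grip and re-gripped 4 mm lower, but the reading stayed the same. The roller held without slipping.

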